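Shingle medicine cartons in the stock tray

TASK

Carry on the overlapping row in the blue tray, where a teal carton already leans on the sloping backrest. Lay the orange carton on the teal one and then the green carton on the orange one, like roof tiles: square and in line with the teal one, lower edge down on the tray floor, each about 4 cm nearer the tray's low front than the carton behind it. Leave the teal carton where it is, and leave the purple carton, the white bottle and the amber jar alone.

Things in the scene. Friction and masses are not known exactly. Their poses are not given: they have to be found in the camera images.
- tray: fixed blue tray, 280 (x) x 170 (y) mm; origin at the centre of its underside, on the bench; +x points to its far end, away from the robot, z up. Its floor's top is at z = 6 mm; side walls 22 mm high and 5 mm thick, front wall (-x) 14 mm high, far wall 50 mm high.
- backrest_foot (a point): where the sloping face of the tray's grey backrest would meet the floor's top: 6 mm straight above the tray's origin, same axes. The face is 90 mm wide, rises at 30 degrees towards +x and ends 82 mm on, 53 mm high. Teal's lower edge stands on this line. A carton laid with its lower edge 40 mm to -x of the one before settles at about 28 degrees, the next at about 27; friction holds them.
- teal_center (a point): teal 110 x 50 x 16 mm carton, about 60 g (may vary by a third), plain colour with a white band. Point at its centre (8 mm above its underside); x along its length, y across its width, z through its thickness. Loose, it leans on the tray's backrest at 30 degrees with its x axis up the slope towards the far end.
- orange_center (a point): orange 110 x 50 x 16 mm carton, about 60 g (may vary by a third), plain colour with a white band. Point at its centre (8 mm above its underside); x along its length, y across its width, z through its thickness. It starts lying flat on the bench.
- green_center (a point): green 110 x 50 x 16 mm carton, about 60 g (may vary by a third), plain colour with a white band. Point at its centre (8 mm above its underside); x along its length, y across its width, z through its thickness. It starts lying flat on the bench.
- purple_center (a point): purple 110 x 50 x 16 mm carton, about 60 g (may vary by a third), plain colour with a white band. Point at its centre (8 mm above its underside); x along its length, y across its width, z through its thickness. It lies flat on the bench and stays there.
- white_bottle: white plastic bottle with a blue label, 44 mm across, 75 mm high, standing on the bench; origin at the centre of its foot. To be left alone.
- amber_jar: amber glass jar, 52 mm across, 80 mm high, standing on the bench; origin at the centre of its foot. To be left alone.
Not all that is in view belongs to the job. Leave any pink or yellow look-alike of the part that bears green_center alone. What is meant by the part that bears orange_center is not pink, and is the larger of those in its own colour.

How it is judged:
On the way:
1. the orange carton is laid on the teal one (x of orange_center in the frame of teal_center between -0.062 and -0.018 m and y of orange_center in the frame of teal_center between -0.018 and 0.018 m and z of orange_center in the frame of tray between 0.022 and 0.043 m and angle between the z axis of orange_center and the z axis of teal_center, either way round below 0.3 rad and angle between the x axis of orange_center and the x axis of teal_center, either way round below 0.3 rad), for 0.2 s.
At the end, for the whole second after the job is handed in: teal within 17 mm of its place along the tray; orange 18-62 mm down the slope from teal, green 42-122 mm from teal and 24-68 mm from orange; both within 18 mm sideways and 0.30 rad of teal, lower edge within 7 mm of the floor (centre under 43 mm); all at rest (all of step 1 and x of teal_center in the frame of tray between 0.026 and 0.06 m and angle between teal_center's own z axis and vertical between 0.42 and 0.62 rad and x of green_center in the frame of teal_center between -0.122 and -0.042 m and y of green_center in the frame of teal_center between -0.018 and 0.018 m and z of green_center in the frame of tray between 0.022 and 0.043 m and angle between the z axis of green_center and the z axis of teal_center, either way round below 0.3 rad and angle between the x axis of green_center and the x axis of teal_center, either way round below 0.3 rad and distance between green_center and orange_center between 0.024 and 0.068 m and linear speed of each of teal, orange, green below 0.02 m/s); the robot touches nothing.
It fails at once if the purple carton is moved more than 25 mm (distance of purple_center from where it was at the start of the episode above 0.025 m).
It fails at once if the white bottle is moved more than 25 mm (distance of white_bottle from where it was at the start of the episode above 0.025 m).
It fails at once if the amber jar is moved more than 25 mm (distance of amber_jar from where it was at the start of the episode above 0.025 m).
It also fails if it takes over 51 s, if anything falls off the work surface, if the arm or the gripper's body presses on something with over 40 N, if the wrist force passes 120 N, or if a joint passes its speed limit or range.

ROBOT

A 6-joint arm with a two-finger parallel gripper is mounted at the origin on the work surface. World frame = base frame: x ahead of the robot, y to its left, z up, the work surface at z = 0. Lengths are in m, angles in rad, forces in N, time in s.
With the tool pointing down it reaches from about 0.3 to 0.775 m from the base axis. Payload 14.6 kg.
Tool frame: the origin (TCP) lies midway between the tips of the shut fingers; the grasp point (between the pads) lies 19 mm behind it (grasp_offset is the distance from the TCP to the grasp point, in m); z points along the fingers, y is the line along which they close (so a half turn about z gives the same grasp; the last joint's range is limited). The gripper opens to 94 mm and grips with 3 to 60 N. Pads are 16 mm wide; open, the fingers measure 119 mm over their backs; the gripper's body (75 mm by 177 mm) begins 78 mm behind the grasp point.
Start: joints at [-1.191, 0.3, 1.521, -0, 1.321, -0.067], TCP at [0.238, -0.496, 0.205] pointing down, gripper open.
Joint ranges: [-3.03, 3.03], [-0.79, 2.21], [0.23, 2.52], [-1.04, 4.18], [0, 3.07], [-2.55, 2.55]. Speed limits (rad/s): [2.22, 2.22, 2.57, 3.14, 3.14, 3.14].

INTERFACE

Orientations are given as [roll, pitch, yaw] about the fixed x, y, z axes, in that order (R = Rz(yaw) Ry(pitch) Rx(roll)).
In Python, from station import * gives the robot as it stands. The module is installed in compiled form; this text tells all that it offers.
- The arm moves only by the tool send_rows, never from a script. Its argument "rows" is a list of rows, each an object of numbers: "dx", "dy", "dz": the shift along the tool's x, y, z in mm; "roll": the turn about the tool's z in degrees; "jaw": the closure, from -1 (fully open) to 1 (shut). In form: [{"dx": .., "dy": .., "dz": .., "roll": .., "jaw": ..}, ...]. A call has 1 to 12 rows; each row shifts and turns the commanded pose from where the row before left it, along the tool's axes as they then stand; what a row does not reach is not made up. A row lasts 1/12 s, in which the tool goes at most 41.7 mm and 7.16 degrees, less where a joint would pass 70% of its speed; a pose out of reach is approached as far as the arm can. A call is refused whole if a number of a shift passes 41.7 or a number of a turn 7.16, either way. A call with a gripper value outside its range is refused whole. The fingers move at their own pace and stop on an object; "force" is the grip in N (left out, the last holds). Time passes only in rows, so rows that do not move let the fingers close. It gives the time, the measured TCP pose, the force, the opening and the grip force at its end, in the units of the state.
- get_obs(): the state, without advancing time (a new reading comes with each control period).
- camera(name): name is "scene" or "top" or "wrist"; returns a dict with "frame" (480x640x3 uint8, red, green, blue), "z_map" (480x640 float32, m along the optical axis (not along the pixel's ray), 0 where there is no reading), "camera_matrix" (3x3 intrinsics, pixels), "rvec" (rotation vector, rad) and "tvec" (3), from world to camera coordinates, as OpenCV has them. Camera axes: x right, y down, z forward; pixel columns grow to the right and rows downward; lengths in m; the calibration is good to about 2 mm. A picture is of the moment at which its call begins.
- hand_in(): hands the job in; it is judged then, once.
The state is a dict: "time_s": time; "qpos": joint angles; "joint_vel": joint speeds; "tau": joint torques, N m; "ee_pos": TCP position; "eef_rot": TCP orientation; "force": force on the tool from outside, world axes, zero at the start; "moment": the same for the moment, N m; "grip_width": finger opening in m; "grip_force": force on a finger pad.
Only numpy, scipy, OpenCV 4.12 (cv2) and the standard library are available. Lean on these libraries where they do the work, as an engineer would, in place of code of your own. Each camera call takes 0.05 s, during which the arm holds its last target. There are 200 camera calls.

## Working session

There is one attempt and no reset: what is moved stays moved. The work goes in short steps, Python scripts to look and compute and a tool call to move; the robot and the scene stay as the last step left them, time stands still between calls to the robot, and variables do not carry over. Pictures are saved under pics/ and viewed, at most 10 in all, crops included, and the job is handed in when it is done.

Besides the shell and the picture viewer there is one more tool, called after ">>>" as a command line: name --argument value ..., lists and objects as JSON in quotes. send_rows: Moves the arm, as the interface text tells. Its arguments: {"type":"object","properties":{"rows":{"type":"array"},"force":{"type":"number"}},"required":["rows"]}

```bash
mkdir -p pics; cat > h.py <<'E'
import numpy as np, cv2
from station import *
def cam(n):
    c=camera(n); R=cv2.Rodrigues(np.array(c["rvec"],float))[0]; return c,R,np.array(c["tvec"],float).ravel()
def cloud(c,R,t):
    K=np.array(c["camera_matrix"]); z=c["z_map"]; v,u=np.indices(z.shape)
    P=np.stack([(u-K[0,2])/K[0,0]*z,(v-K[1,2])/K[1,1]*z,z],-1)
    return (P-t)@R
def save(n,f): cv2.imwrite(n,cv2.cvtColor(f,cv2.COLOR_RGB2BGR))
E
python3 - <<'E'
from h import *
a=[]
for n in("top","scene"):
    c,R,t=cam(n); save(f"pics/{n}0.png",c["frame"]); np.savez(f"{n}0.npz",f=c["frame"],P=cloud(c,R,t),z=c["z_map"]); print(n,-R.T@t,R[2])
o=get_obs(); print(o)
E
```

```text
top [ 0.41856007 -0.04718542  0.94465154] [ 0.07225689 -0.02906328 -0.99696252]
scene [ 0.82545801 -0.52926701  0.70108999] [-0.39115714  0.54465931 -0.74185061]
{'time_s': 0.1, 'qpos': array([-1.19060745e+00,  3.00414730e-01,  1.52150430e+00, -2.17900415e-05,
        1.32076002e+00, -6.66181555e-02]), 'joint_vel': array([-0.00065501, -0.00030428, -0.00300595,  0.00057341,  0.00137825,
        0.00017035]), 'tau': array([ 1.43146904e-04, -5.32646692e+01, -3.53282082e+01,  7.09360954e-02,
        2.35112978e-02, -4.26001020e-05]), 'ee_pos': array([ 0.23754001, -0.49578584,  0.20494975]), 'eef_rot': array([-3.14050726e+00, -5.12602897e-05,  4.46812406e-01]), 'force': array([-0.42775852,  0.57790122,  0.02723899]), 'moment': array([-0.01290706, -0.03522498, -0.0137284 ]), 'grip_force': 0.0, 'grip_width': 0.09421339302770516}
```

View pics/top0.png

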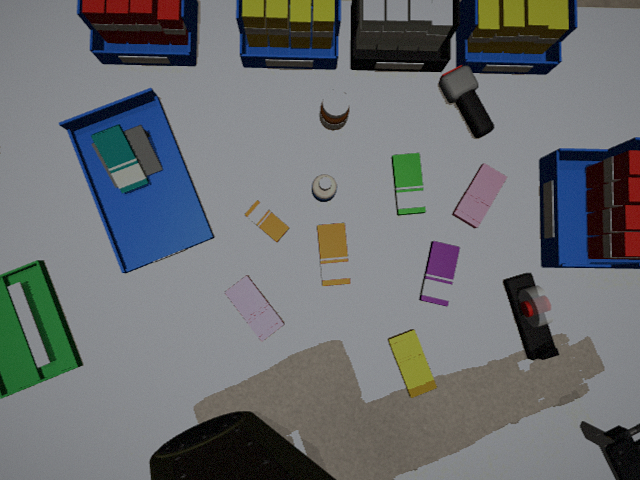

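View pics/scene0.png

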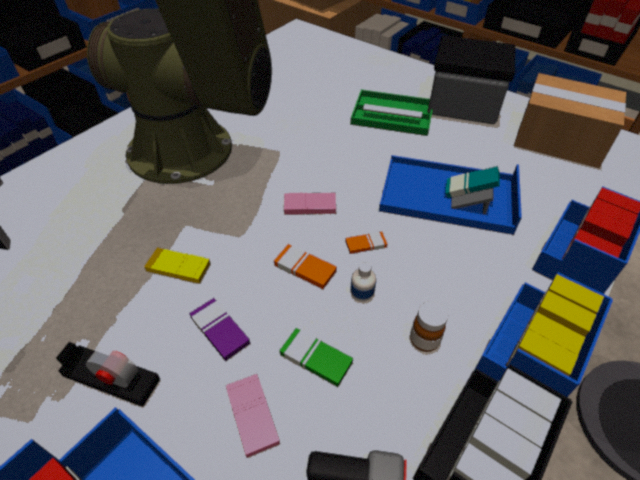

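The top view shows these candidates:
- **Orange:** a large one at (333,254) and a small one at (267,221). I take the large one.
- **Green:** the only one is at (408,183). The pinks at (480,195) and (254,307) and the yellow at (412,362) are look-alikes.
- **Others:** purple is at (440,273), and teal is on the backrest at (120,158) in the blue tray.

Next I'll measure these and confirm with a crop.

```bash
cat >> h.py <<'E'
def comp(P,ok,seed):
    n,l=cv2.connectedComponents(ok.astype(np.uint8),connectivity=4); return l==l[seed[1],seed[0]]
def rect(P,m):
    q=(P[m][:,:2]*1000).astype(np.float32); (c,s,a)=cv2.minAreaRect(q)
    if s[0]<s[1]: s=s[::-1]; a+=90
    return np.round(c,1),np.round(s,1),round((a+90)%180-90,1)
E
python3 - <<'E'
from h import *
d=np.load("top0.npz");P=d["P"];f=d["f"]
hsv=cv2.cvtColor(f,cv2.COLOR_RGB2HSV); z=P[...,2]
for n,s in dict(orange=(333,240),small=(270,225),green=(408,170),purple=(443,260)).items():
    m=comp(P,(z>.010)&(z<.025),s); print(n,rect(P,m),m.sum(),np.median(z[m]))
for n,s in dict(bottle=(324,187),jar=(335,115)).items():
    m=comp(P,z>.02,s); print(n,P[m].min(0),P[m].max(0))
h=hsv[...,0]
tray=(h>100)&(h<118)&(hsv[...,1]>150)
fl=tray&(z<.012)&(z>-.004); m=comp(P,fl,(170,210)); print("floor",rect(P,m),np.median(z[m]))
m=comp(P,tray,(170,210)); print("tray",rect(P,m)) 
w=m&(z>.015)&(z<.027); print("sidewalls",rect(P,w), m.sum(),w.sum())
# teal
t=comp(P,(h>80)&(h<97)&(hsv[...,1]>120),(110,145)); print("tealmask",t.sum())
q=P[t]; A=np.c_[q[:,:2],np.ones(len(q))]; k=np.linalg.lstsq(A,q[:,2],rcond=None)[0]
r=abs(A@k-q[:,2]); A=A[r<.004];q=q[r<.004]; k=np.linalg.lstsq(A,q[:,2],rcond=None)[0]
print("slope dir",np.degrees(np.arctan2(k[1],k[0])),"ang",np.degrees(np.arctan(np.hypot(*k[:2]))))
full=np.abs(P[...,0]*k[0]+P[...,1]*k[1]+k[2]-z)<.004
full&=(np.linalg.norm(P[...,:2]-q[:,:2].mean(0),axis=-1)<.1)&~tray
m=comp(P,full,(110,145)); print("teal top",rect(P,m),m.sum(),z[m].min(),z[m].max())
save("pics/crop.png",cv2.resize(f[130:300,230:440],None,fx=3,fy=3,interpolation=cv2.INTER_CUBIC))
save("pics/crop2.png",cv2.resize(f[80:280,50:220],None,fx=3,fy=3))
E
```

```text
orange (array([ 468.3, -104.4]), array([109.9,  50.9]), 5.8) 1708 0.01529092253604326
small (array([514.5,   1.3]), array([37.1, 33.9]), 51.0) 227 0.01112594616550247
green (array([ 598.8, -240.6]), array([110.4,  51.2]), 5.9) 1663 0.015298708983827479
purple (array([ 436.4, -297. ]), array([110. ,  51.6]), -11.9) 1712 0.015035398323826311
bottle [ 0.41856007 -0.10611206  0.02002096] [ 0.6063384  -0.04718542  0.94465154]
jar [ 0.41856007 -0.12792584  0.02015696] [ 0.74682738 -0.04718542  0.94465154]
floor (array([590.1, 244.7]), array([277.3, 159.6]), 22.9) 0.005514589744234093
tray (array([528.8, 193.7]), array([473.8, 236.8]), 38.9)
sidewalls (array([590.5, 243.4]), array([277.5, 171.1]), 22.9) 12486 1289
tealmask 1142
slope dir -47.12688827236926 ang 19.114936567360374
teal top (array([644.2, 278. ]), array([68.1, 19.6]), -32.2) 333 0.045218736869226214 0.0734686905471709
```

View pics/crop.png

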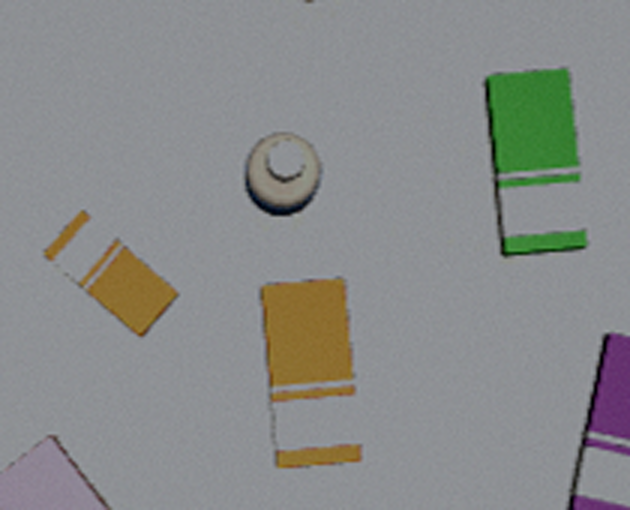

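The crop shows the large orange carton at crop (310,370), full size, and the smaller orange one at (110,275). The green carton is at (535,160). I'll refine teal in the tray frame and compute the moves.

```bash
python3 - <<'E'
from h import *
d=np.load("top0.npz");P=d["P"];f=d["f"];z=P[...,2]
hsv=cv2.cvtColor(f,cv2.COLOR_RGB2HSV);h=hsv[...,0]
a=np.radians(22.9);c=np.array([.5903,.2440])
T=P.copy();D=P[...,:2]-c
T[...,0]=D@[np.cos(a),np.sin(a)];T[...,1]=D@[-np.sin(a),np.cos(a)]
T*=1000
m=(T[...,2]>15)&(T[...,2]<27)&(abs(T[...,0])<150)&(abs(T[...,1])<95)&(h>100)&(h<118)
print("wall y",np.percentile(T[m][:,1],[1,99]),"x",np.percentile(T[m][:,0],[1,99]))
m=(abs(T[...,0])<130)&(abs(T[...,1])<80)&(T[...,2]>12)
# carton top: z-(0.577x) near 24.5 ; backrest: z=6+.577x
e=T[...,2]-.577*T[...,0]
for n,mm in dict(teal=m&(e>17)&(e<32),back=m&(e>2)&(e<12)).items():
    q=T[mm]; print(n,mm.sum(),np.percentile(q,[1,50,99],axis=0).round(1).tolist(), np.median(e[mm]))
    A=np.c_[q[:,:2],np.ones(len(q))];print(np.linalg.lstsq(A,q[:,2],rcond=None)[0])
    r=cv2.minAreaRect(np.c_[q[:,0]/np.cos(np.pi/6),q[:,1]].astype(np.float32));print(r)
E
```

```text
wall y [-85.88796596  84.40405717] x [-137.84735708  137.87509597]
teal 1981 [[-7.9, -15.2, 18.1], [42.2, 9.9, 47.7], [88.5, 79.3, 74.5]] 23.278931604419206
[5.71907389e-01 8.03498483e-03 2.34029421e+01]
((34.37369918823242, 32.087257385253906), (142.0152587890625, 96.06180572509766), 0.2564132511615753)
back 992 [[10.3, -45.8, 12.6], [49.5, -26.6, 33.8], [94.8, 79.3, 62.0]] 4.996323553013745
[5.72083553e-01 4.22159928e-03 5.54405736e+00]
((57.255821228027344, 16.607379913330078), (125.8128662109375, 108.87090301513672), 89.51852416992188)
```

>>> send_rows --rows '[{"jaw":-1},{"jaw":-1}]' --force 10

```text
invalid input at $.rows[0]: expected keys dx, dy, dz, roll, jaw
```

```bash
cat >> h.py <<'E'
def delta(x,y,z,yaw):
    o=get_obs(); p=o["ee_pos"]*1000; w=o["eef_rot"][2]; d=np.array([x,y])-p[:2]
    print("at",p.round(1),np.degrees(o["eef_rot"]).round(1),"t",o["time_s"])
    print("dx %.1f dy %.1f dz %.1f roll %.1f"%(d@[np.cos(w),np.sin(w)],d@[np.sin(w),-np.cos(w)],p[2]-z,np.degrees(w)-yaw))
E
python3 - <<'E'
from h import *
d=np.load("top0.npz");P=d["P"]
a=np.radians(22.9);c=np.array([.5903,.2440])
T=P.copy();D=P[...,:2]-c
T[...,0]=D@[np.cos(a),np.sin(a)];T[...,1]=D@[-np.sin(a),np.cos(a)];T*=1000
e=T[...,2]-.577*T[...,0]
m=(e>17)&(e<32)&(abs(T[...,1])<45)&(T[...,0]>-15)&(T[...,0]<95)
q=T[m];print(cv2.minAreaRect(np.c_[q[:,0]/np.cos(np.pi/6),q[:,1]].astype(np.float32)))
for x in range(-10,90,10):
    s=q[(q[:,0]>=x)&(q[:,0]<x+10)]; print(x,np.percentile(s[:,1],[2,98]).round(1))
delta(468.3,-104.4,150,5.8)
E
```

```text
((44.567073822021484, 9.793315887451172), (121.84803009033203, 51.395652770996094), 0.10825028270483017)
-10 [-14.3  33.5]
0 [-14.8  34.3]
10 [-15.2  34. ]
20 [-15.3  34.4]
30 [-15.   33.2]
40 [-14.6  33.4]
50 [-14.7  34.1]
60 [-14.9  34. ]
70 [-14.5  33.5]
80 [-14.8  34.1]
at [ 237.5 -495.8  204.9] [-179.9   -0.    25.6] t 0.1
dx 377.2 dy -253.3 dz 54.9 roll 19.8
```

>>> send_rows --rows '[{"dx":27,"dy":-18,"dz":0,"roll":0,"jaw":-1},{"dx":27,"dy":-18,"dz":0,"roll":0,"jaw":-1},{"dx":27,"dy":-18,"dz":0,"roll":0,"jaw":-1},{"dx":27,"dy":-18,"dz":0,"roll":0,"jaw":-1},{"dx":27,"dy":-18,"dz":0,"roll":0,"jaw":-1},{"dx":27,"dy":-18,"dz":0,"roll":0,"jaw":-1},{"dx":27,"dy":-18,"dz":0,"roll":0,"jaw":-1},{"dx":27,"dy":-18,"dz":0,"roll":0,"jaw":-1},{"dx":27,"dy":-18,"dz":0,"roll":0,"jaw":-1},{"dx":27,"dy":-18,"dz":0,"roll":0,"jaw":-1},{"dx":27,"dy":-18,"dz":0,"roll":0,"jaw":-1},{"dx":27,"dy":-18,"dz":0,"roll":0,"jaw":-1}]' --force 10

```text
time_s: 1.1
ee_pos: [0.4369, -0.1596, 0.2054]
eef_rot: [-3.141, 0.0, 0.447]
force: [-0.0, -0.0, -1.0]
grip_width: 0.0941
grip_force: 0.0
```

>>> send_rows --rows '[{"dx":0,"dy":0,"dz":0,"roll":6.6,"jaw":-1},{"dx":0,"dy":0,"dz":0,"roll":6.6,"jaw":-1},{"dx":0,"dy":0,"dz":0,"roll":6.6,"jaw":-1},{"dx":0,"dy":0,"dz":0,"roll":0,"jaw":-1},{"dx":0,"dy":0,"dz":0,"roll":0,"jaw":-1}]'

```text
time_s: 1.52
ee_pos: [0.4364, -0.1612, 0.2053]
eef_rot: [-3.141, 0.0, 0.105]
force: [-1.2, 0.5, -0.7]
grip_width: 0.0941
grip_force: 0.0
```

```bash
python3 -c "
from h import *
delta(468.3,-104.4,100,5.8)"
```

```text
at [ 436.4 -161.2  205.3] [-180.    0.    6.] t 1.5167
dx 37.6 dy -53.1 dz 105.3 roll 0.2
```

>>> send_rows --rows '[{"dx":15,"dy":-18,"dz":15,"roll":0.2,"jaw":-1},{"dx":15,"dy":-18,"dz":20,"roll":0,"jaw":-1},{"dx":15.6,"dy":-17,"dz":25,"roll":0,"jaw":-1},{"dx":0,"dy":0,"dz":25,"roll":0,"jaw":-1},{"dx":0,"dy":0,"dz":25,"roll":0,"jaw":-1},{"dx":0,"dy":0,"dz":25,"roll":0,"jaw":-1},{"dx":0,"dy":0,"dz":20,"roll":0,"jaw":-1},{"dx":0,"dy":0,"dz":0,"roll":0,"jaw":-1},{"dx":0,"dy":0,"dz":0,"roll":0,"jaw":-1}]'

```text
time_s: 2.27
ee_pos: [0.4763, -0.104, 0.0503]
eef_rot: [-3.141, 0.002, 0.1]
force: [0.1, 0.9, 0.1]
grip_width: 0.094
grip_force: 0.0
```

```bash
python3 - <<'E'
from h import *
delta(476.3,-103.6,5,5.8)
c,R,t=cam("top"); P=cloud(c,R,t); save("pics/a.png",c["frame"])
c,R,t=cam("scene"); save("pics/b.png",c["frame"][150:350,200:440].repeat(3,0).repeat(3,1))
E
```

```text
at [ 476.3 -104.    50.3] [-1.8e+02  1.0e-01  5.7e+00] t 2.2667
dx 0.0 dy -0.4 dz 45.3 roll -0.1
```

View pics/b.png

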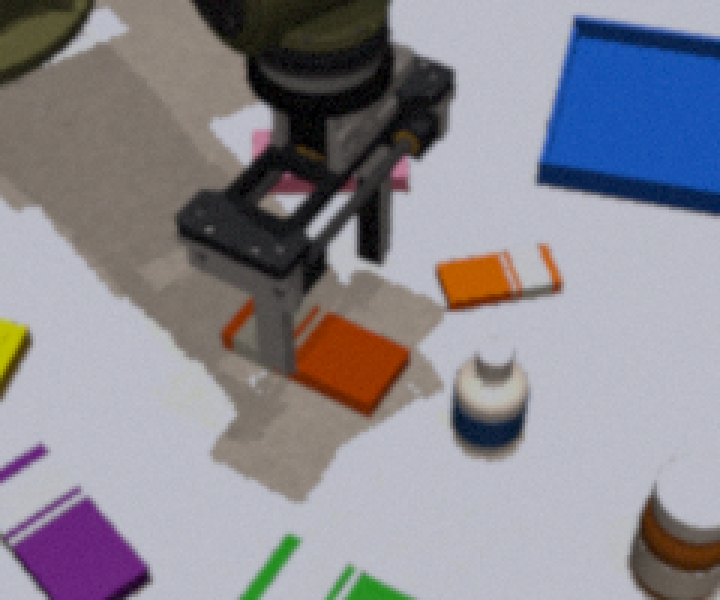

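The fingers straddle the large orange carton (crop ~(310,350)) with clear space around them. I'll descend and grip.

>>> send_rows --rows '[{"dx":0,"dy":0,"dz":15,"roll":0,"jaw":-1},{"dx":0,"dy":0,"dz":15,"roll":0,"jaw":-1},{"dx":0,"dy":0,"dz":15,"roll":0,"jaw":-1},{"dx":0,"dy":0,"dz":0,"roll":0,"jaw":-1},{"dx":0,"dy":0,"dz":0,"roll":0,"jaw":1},{"dx":0,"dy":0,"dz":0,"roll":0,"jaw":1},{"dx":0,"dy":0,"dz":0,"roll":0,"jaw":1},{"dx":0,"dy":0,"dz":0,"roll":0,"jaw":1},{"dx":0,"dy":0,"dz":0,"roll":0,"jaw":1},{"dx":0,"dy":0,"dz":0,"roll":0,"jaw":1}]' --force 12

```text
time_s: 3.2
ee_pos: [0.4768, -0.104, 0.0058]
eef_rot: [3.141, -0.001, 0.098]
force: [-0.6, -0.3, 0.6]
grip_width: 0.0574
grip_force: 0.0
```

>>> send_rows --rows '[{"dx":0,"dy":0,"dz":0,"roll":0,"jaw":1},{"dx":0,"dy":0,"dz":0,"roll":0,"jaw":1},{"dx":0,"dy":0,"dz":0,"roll":0,"jaw":1},{"dx":0,"dy":0,"dz":0,"roll":0,"jaw":1},{"dx":0,"dy":0,"dz":-10,"roll":0,"jaw":1},{"dx":0,"dy":0,"dz":-20,"roll":0,"jaw":1},{"dx":0,"dy":0,"dz":-30,"roll":0,"jaw":1},{"dx":0,"dy":0,"dz":-30,"roll":0,"jaw":1},{"dx":0,"dy":0,"dz":-30,"roll":0,"jaw":1},{"dx":0,"dy":0,"dz":-25,"roll":0,"jaw":1}]'

```text
time_s: 4.03
ee_pos: [0.4766, -0.104, 0.1532]
eef_rot: [3.141, -0.001, 0.098]
force: [0.0, 0.3, -0.6]
grip_width: 0.0496
grip_force: 12.0
```

```bash
python3 - <<'E'
from h import *
print(get_obs()["grip_force"],get_obs()["grip_width"])
a=np.radians(22.9); R=np.array([[np.cos(a),-np.sin(a)],[np.sin(a),np.cos(a)]])
g=np.array([590.3,244.0])+R@[5+8*.88,9.7]; print(g); delta(g[0],g[1],150,22.9)
E
```

```text
11.999936252832413 0.049592058780480786
[597.61656997 257.62055079]
at [ 476.6 -104.   153.2] [ 1.8e+02 -1.0e-01  5.6e+00] t 4.0333
dx 155.7 dy -348.0 dz 3.2 roll -17.3
```

>>> send_rows --rows '[{"dx":13,"dy":-29,"dz":0,"roll":0,"jaw":1},{"dx":13,"dy":-29,"dz":0,"roll":0,"jaw":1},{"dx":13,"dy":-29,"dz":0,"roll":0,"jaw":1},{"dx":13,"dy":-29,"dz":0,"roll":0,"jaw":1},{"dx":13,"dy":-29,"dz":0,"roll":0,"jaw":1},{"dx":13,"dy":-29,"dz":0,"roll":0,"jaw":1},{"dx":13,"dy":-29,"dz":0,"roll":0,"jaw":1},{"dx":13,"dy":-29,"dz":0,"roll":0,"jaw":1},{"dx":13,"dy":-29,"dz":0,"roll":0,"jaw":1},{"dx":13,"dy":-29,"dz":0,"roll":0,"jaw":1},{"dx":13,"dy":-29,"dz":0,"roll":0,"jaw":1},{"dx":13,"dy":-29,"dz":0,"roll":0,"jaw":1}]'

```text
time_s: 5.03
ee_pos: [0.598, 0.2591, 0.151]
eef_rot: [3.142, 0.0, 0.098]
force: [-0.0, -0.5, -0.4]
grip_width: 0.0499
grip_force: 12.0
```

>>> send_rows --rows '[{"dx":0,"dy":0,"dz":0,"roll":-5.8,"jaw":1},{"dx":0,"dy":0,"dz":0,"roll":-5.8,"jaw":1},{"dx":0,"dy":0,"dz":0,"roll":-5.7,"jaw":1},{"dx":0,"dy":0,"dz":0,"roll":0,"jaw":1},{"dx":0,"dy":0,"dz":0,"roll":0,"jaw":1},{"dx":0,"dy":0,"dz":0,"roll":0,"jaw":1}]'

```text
time_s: 5.53
ee_pos: [0.5979, 0.2575, 0.1508]
eef_rot: [-3.142, -0.0, 0.396]
force: [-1.1, -0.7, -0.1]
grip_width: 0.0502
grip_force: 12.0
```

```bash
python3 - <<'E'
from h import *
delta(597.6,257.6,80,22.9)
c,R,t=cam("scene"); save("pics/c.png",c["frame"][60:260,340:560].repeat(3,0).repeat(3,1))
E
```

```text
at [597.9 257.5 150.8] [-180.    -0.    22.7] t 5.5333
dx -0.2 dy -0.2 dz 70.8 roll -0.2
```

View pics/c.png

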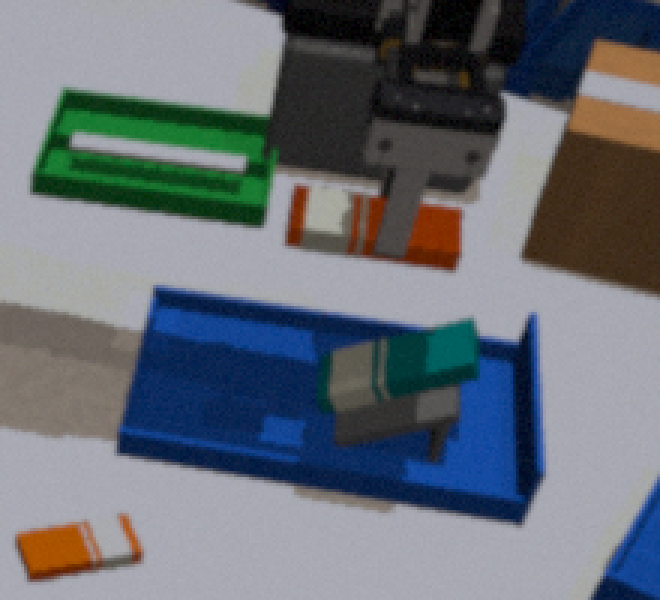

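>>> send_rows --rows '[{"dx":0,"dy":0,"dz":20,"roll":-0.2,"jaw":1},{"dx":0,"dy":0,"dz":25,"roll":0,"jaw":1},{"dx":0,"dy":0,"dz":20,"roll":0,"jaw":1},{"dx":0,"dy":0,"dz":12,"roll":0,"jaw":1},{"dx":0,"dy":0,"dz":4,"roll":0,"jaw":1},{"dx":0,"dy":0,"dz":0,"roll":0,"jaw":1}]'

```text
time_s: 6.08
ee_pos: [0.5978, 0.2575, 0.0691]
eef_rot: [-3.142, 0.001, 0.402]
force: [-0.5, 0.5, 0.2]
grip_width: 0.0499
grip_force: 12.0
```

>>> send_rows --rows '[{"dx":0,"dy":0,"dz":0,"roll":0,"jaw":1},{"dx":0,"dy":0,"dz":2,"roll":0,"jaw":1},{"dx":0,"dy":0,"dz":2,"roll":0,"jaw":1},{"dx":0,"dy":0,"dz":2,"roll":0,"jaw":1},{"dx":0,"dy":0,"dz":2,"roll":0,"jaw":1},{"dx":0,"dy":0,"dz":2,"roll":0,"jaw":1},{"dx":0,"dy":0,"dz":2,"roll":0,"jaw":1},{"dx":0,"dy":0,"dz":0,"roll":0,"jaw":1}]' --force 3

```text
time_s: 6.75
ee_pos: [0.5978, 0.2575, 0.0569]
eef_rot: [-3.142, 0.001, 0.403]
force: [0.1, 0.0, 0.0]
grip_width: 0.0503
grip_force: 3.0
```

```bash
python3 - <<'E'
from h import *
delta(597.6,257.6,42,22.9)
c,R,t=cam("scene"); save("pics/d.png",c["frame"][60:260,340:560].repeat(3,0).repeat(3,1))
E
```

```text
at [597.8 257.5  56.9] [-180.     0.    23.1] t 6.75
dx -0.1 dy -0.1 dz 14.9 roll 0.2
```

View pics/d.png

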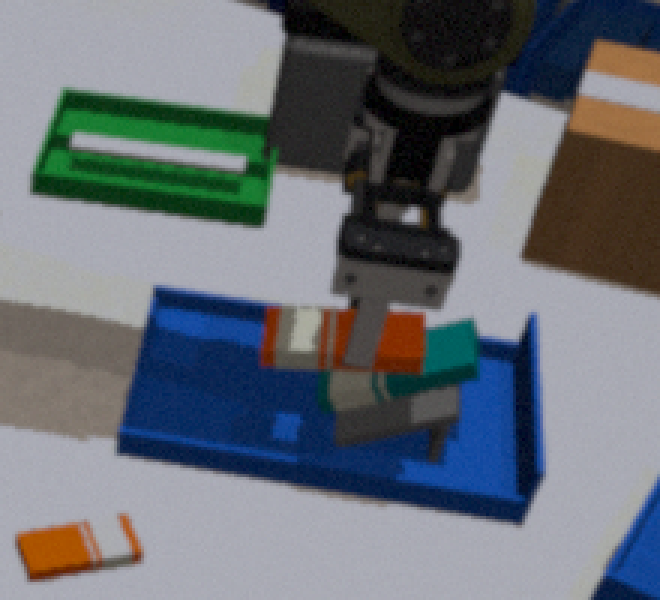

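The orange carton's far end is meeting teal at crop ~(420,360), in line with it and starting to pivot. I'll continue down.

>>> send_rows --rows '[{"dx":0,"dy":0,"dz":2,"roll":0,"jaw":1},{"dx":0,"dy":0,"dz":2,"roll":0,"jaw":1},{"dx":0,"dy":0,"dz":2,"roll":0,"jaw":1},{"dx":0,"dy":0,"dz":2,"roll":0,"jaw":1},{"dx":0,"dy":0,"dz":2,"roll":0,"jaw":1},{"dx":0,"dy":0,"dz":2,"roll":0,"jaw":1},{"dx":0,"dy":0,"dz":1,"roll":0,"jaw":1},{"dx":0,"dy":0,"dz":0,"roll":0,"jaw":1},{"dx":0,"dy":0,"dz":0,"roll":0,"jaw":1}]'

```text
time_s: 7.55
ee_pos: [0.5979, 0.2576, 0.0444]
eef_rot: [-3.142, 0.0, 0.403]
force: [-0.3, -0.6, -0.4]
grip_width: 0.0499
grip_force: 3.0
```

```bash
python3 - <<'E'
from h import *
delta(597.6,257.6,42,22.9); print(get_obs()["force"])
c,R,t=cam("scene"); save("pics/e.png",c["frame"][60:260,340:560].repeat(3,0).repeat(3,1))
E
```

```text
at [597.9 257.6  44.4] [-180.     0.    23.1] t 7.55
dx -0.3 dy -0.1 dz 2.4 roll 0.2
[-0.31460157 -0.58856105 -0.36739354]
```

View pics/e.png

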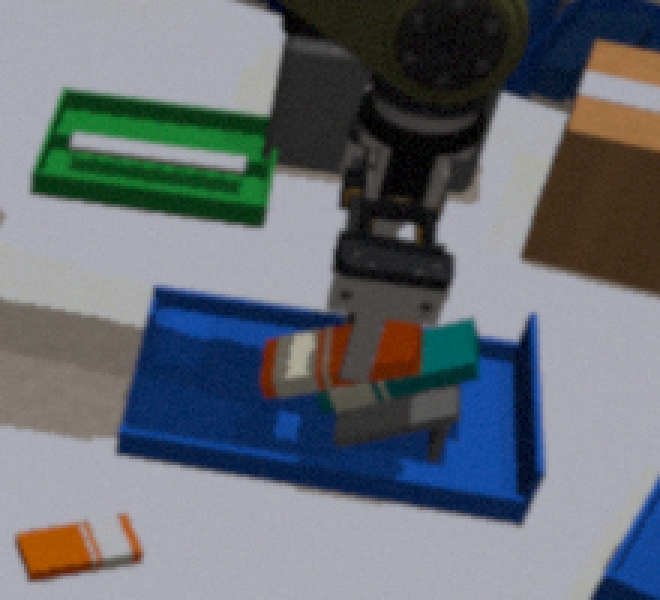

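Orange has pivoted onto teal, with its front edge at crop ~(265,390), almost on the floor. I'll lower a little more and release.

>>> send_rows --rows '[{"dx":0,"dy":0,"dz":1.5,"roll":0,"jaw":1},{"dx":0,"dy":0,"dz":1.5,"roll":0,"jaw":1},{"dx":0,"dy":0,"dz":0,"roll":0,"jaw":1},{"dx":0,"dy":0,"dz":0,"roll":0,"jaw":-0.3},{"dx":0,"dy":0,"dz":0,"roll":0,"jaw":-0.3},{"dx":0,"dy":0,"dz":0,"roll":0,"jaw":-0.5},{"dx":0,"dy":0,"dz":0,"roll":0,"jaw":-0.5},{"dx":0,"dy":0,"dz":0,"roll":0,"jaw":-0.5},{"dx":0,"dy":0,"dz":-10,"roll":0,"jaw":-0.5},{"dx":0,"dy":0,"dz":-30,"roll":0,"jaw":-0.5},{"dx":0,"dy":0,"dz":-40,"roll":0,"jaw":-0.5},{"dx":0,"dy":0,"dz":-40,"roll":0,"jaw":-0.5}]'

```text
time_s: 8.6
ee_pos: [0.5974, 0.2574, 0.1632]
eef_rot: [-3.142, 0.001, 0.403]
force: [0.8, -0.5, 0.7]
grip_width: 0.0702
grip_force: 0.0
```

```bash
python3 - <<'E'
from h import *
a=np.radians(5.9);delta(598.8+8*np.cos(a),-240.6+8*np.sin(a),150,5.9)
E
```

```text
at [597.4 257.4 163.2] [-1.80e+02  1.00e-01  2.31e+01] t 8.6
dx -186.5 dy 461.0 dz 13.2 roll 17.2
```

>>> send_rows --rows '[{"dx":-14,"dy":35,"dz":0,"roll":0,"jaw":-1},{"dx":-14,"dy":35,"dz":0,"roll":0,"jaw":-1},{"dx":-14,"dy":35,"dz":0,"roll":0,"jaw":-1},{"dx":-14,"dy":35,"dz":0,"roll":0,"jaw":-1},{"dx":-14,"dy":35,"dz":0,"roll":0,"jaw":-1},{"dx":-14,"dy":35,"dz":0,"roll":0,"jaw":-1},{"dx":-14,"dy":35,"dz":0,"roll":0,"jaw":-1},{"dx":-14,"dy":35,"dz":0,"roll":0,"jaw":-1},{"dx":-14,"dy":35,"dz":0,"roll":0,"jaw":-1},{"dx":-14,"dy":35,"dz":0,"roll":0,"jaw":-1},{"dx":-14,"dy":35,"dz":0,"roll":0,"jaw":-1},{"dx":-14,"dy":35,"dz":0,"roll":0,"jaw":-1}]'

```text
time_s: 9.6
ee_pos: [0.608, -0.1966, 0.1625]
eef_rot: [3.141, -0.001, 0.403]
force: [0.8, 0.1, 1.0]
grip_width: 0.0942
grip_force: 0.0
```

>>> send_rows --rows '[{"dx":-9,"dy":20,"dz":0,"roll":0,"jaw":-1},{"dx":-9,"dy":21,"dz":0,"roll":0,"jaw":-1},{"dx":0,"dy":0,"dz":0,"roll":6,"jaw":-1},{"dx":0,"dy":0,"dz":0,"roll":6,"jaw":-1},{"dx":0,"dy":0,"dz":0,"roll":5.2,"jaw":-1},{"dx":0,"dy":0,"dz":0,"roll":0,"jaw":-1},{"dx":0,"dy":0,"dz":0,"roll":0,"jaw":-1},{"dx":0,"dy":0,"dz":0,"roll":0,"jaw":-1}]'

```text
time_s: 10.27
ee_pos: [0.6078, -0.2393, 0.1619]
eef_rot: [3.141, -0.0, 0.106]
force: [-0.3, -0.5, -0.0]
grip_width: 0.0939
grip_force: 0.0
```

```bash
cat > t.py <<'E'
from h import *
c,R,t=cam("top");P=cloud(c,R,t);f=c["frame"]
hsv=cv2.cvtColor(f,cv2.COLOR_RGB2HSV);h=hsv[...,0];s=hsv[...,1]
a=np.radians(22.9);D=P[...,:2]-[.5903,.2440]
T=P.copy();T[...,0]=D@[np.cos(a),np.sin(a)];T[...,1]=D@[-np.sin(a),np.cos(a)];T*=1000
I=(abs(T[...,0])<130)&(abs(T[...,1])<50)&(T[...,2]>8)
for n,lo,hi in(("teal",80,97),("orange",5,25),("green",45,75)):
    m=I&(h>=lo)&(h<=hi)&(s>110)
    if m.sum()<50: continue
    q=T[m]; A=np.c_[q[:,:2],np.ones(len(q))];k=np.linalg.lstsq(A,q[:,2],rcond=None)[0]
    print(n,m.sum(),np.percentile(q,[1,99],axis=0).round(1).tolist(),"slope",np.degrees(np.arctan(k[:2])).round(1),cv2.minAreaRect(q[:,:2].astype(np.float32)))
save("pics/top_last.png",cv2.resize(f[80:280,50:230],None,fx=3,fy=3))
E
python3 t.py; python3 - <<'E'
from h import *
a=np.radians(5.9);delta(598.8+8*np.cos(a),-240.6+8*np.sin(a),5.5,5.9)
E
```

```text
teal 691 [[53.4, -15.2, 46.8], [91.9, 34.5, 75.2]] slope [28.9 -0.2] ((65.99800109863281, 12.365942001342773), (56.19300079345703, 55.963905334472656), 0.3852059841156006)
orange 1383 [[-45.2, -16.0, 18.7], [55.0, 42.6, 71.3]] slope [26.4 -3.1] ((7.3802947998046875, 13.68475341796875), (60.30384826660156, 108.18892669677734), 89.90715789794922)
at [ 607.8 -239.3  161.8] [180.   -0.    6.1] t 10.3167
dx -1.1 dy 0.4 dz 156.3 roll 0.2
```

View pics/top_last.png

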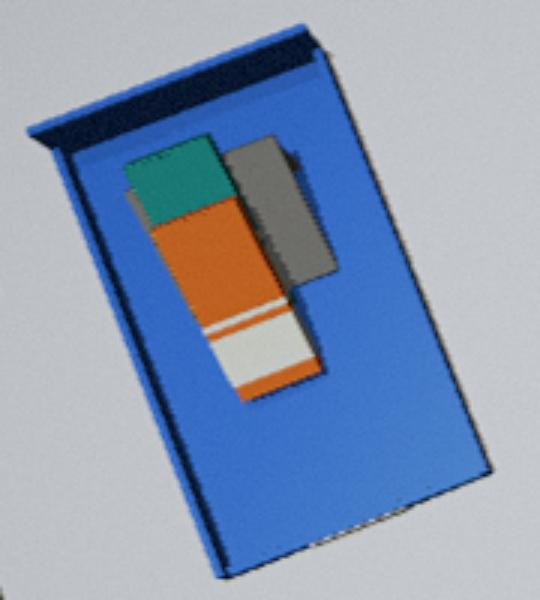

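Orange lies squarely on teal and in line, with teal at (180,175) and orange at (235,300) in the crop. Now I'll grip green.

>>> send_rows --rows '[{"dx":-1.1,"dy":0.4,"dz":20,"roll":0.2,"jaw":-1},{"dx":0,"dy":0,"dz":30,"roll":0,"jaw":-1},{"dx":0,"dy":0,"dz":35,"roll":0,"jaw":-1},{"dx":0,"dy":0,"dz":30,"roll":0,"jaw":-1},{"dx":0,"dy":0,"dz":20,"roll":0,"jaw":-1},{"dx":0,"dy":0,"dz":15,"roll":0,"jaw":-1},{"dx":0,"dy":0,"dz":6,"roll":0,"jaw":-1},{"dx":0,"dy":0,"dz":0,"roll":0,"jaw":1},{"dx":0,"dy":0,"dz":0,"roll":0,"jaw":1},{"dx":0,"dy":0,"dz":0,"roll":0,"jaw":1},{"dx":0,"dy":0,"dz":0,"roll":0,"jaw":1},{"dx":0,"dy":0,"dz":0,"roll":0,"jaw":1}]' --force 12

```text
time_s: 11.32
ee_pos: [0.6071, -0.2401, 0.0065]
eef_rot: [3.141, -0.001, 0.1]
force: [-0.0, -0.1, 0.1]
grip_width: 0.0642
grip_force: 0.0
```

>>> send_rows --rows '[{"dx":0,"dy":0,"dz":0,"roll":0,"jaw":1},{"dx":0,"dy":0,"dz":0,"roll":0,"jaw":1},{"dx":0,"dy":0,"dz":0,"roll":0,"jaw":1},{"dx":0,"dy":0,"dz":0,"roll":0,"jaw":1},{"dx":0,"dy":0,"dz":0,"roll":0,"jaw":1},{"dx":0,"dy":0,"dz":0,"roll":0,"jaw":1}]'

```text
time_s: 11.82
ee_pos: [0.6068, -0.24, 0.0058]
eef_rot: [3.141, -0.0, 0.1]
force: [-1.5, -0.1, 5.3]
grip_width: 0.0498
grip_force: 12.0
```

>>> send_rows --rows '[{"dx":0,"dy":0,"dz":-10,"roll":0,"jaw":1},{"dx":0,"dy":0,"dz":-20,"roll":0,"jaw":1},{"dx":0,"dy":0,"dz":-30,"roll":0,"jaw":1},{"dx":0,"dy":0,"dz":-35,"roll":0,"jaw":1},{"dx":0,"dy":0,"dz":-35,"roll":0,"jaw":1},{"dx":0,"dy":0,"dz":-20,"roll":0,"jaw":1},{"dx":0,"dy":0,"dz":0,"roll":0,"jaw":1}]'

```text
time_s: 12.4
ee_pos: [0.6082, -0.2406, 0.1615]
eef_rot: [3.138, -0.007, 0.1]
force: [-0.1, -1.0, 0.2]
grip_width: 0.0498
grip_force: 12.0
```

```bash
python3 - <<'E'
from h import *
c,R,t=cam("scene");save("pics/g.png",c["frame"])
a=np.radians(22.9); R=np.array([[np.cos(a),-np.sin(a)],[np.sin(a),np.cos(a)]])
g=np.array([590.3,244.0])+R@[-26.5,9.7]; print(g); delta(g[0],g[1],150,22.9)
E
```

```text
[562.11408444 242.62371376]
at [ 607.4 -240.2  158.2] [179.9  -0.2   5.7] t 12.45
dx 2.9 dy -485.0 dz 8.2 roll -17.2
```

>>> send_rows --rows '[{"dx":0,"dy":-35,"dz":0,"roll":0,"jaw":1},{"dx":0,"dy":-35,"dz":0,"roll":0,"jaw":1},{"dx":0,"dy":-35,"dz":0,"roll":0,"jaw":1},{"dx":0,"dy":-35,"dz":0,"roll":0,"jaw":1},{"dx":0,"dy":-35,"dz":0,"roll":0,"jaw":1},{"dx":0,"dy":-35,"dz":0,"roll":0,"jaw":1},{"dx":0,"dy":-35,"dz":0,"roll":0,"jaw":1},{"dx":0,"dy":-35,"dz":0,"roll":0,"jaw":1},{"dx":0,"dy":-35,"dz":0,"roll":0,"jaw":1},{"dx":0,"dy":-35,"dz":0,"roll":0,"jaw":1},{"dx":0,"dy":-35,"dz":0,"roll":0,"jaw":1},{"dx":0,"dy":-35,"dz":0,"roll":0,"jaw":1}]'

```text
time_s: 13.45
ee_pos: [0.5638, 0.1795, 0.1539]
eef_rot: [3.141, 0.003, 0.099]
force: [0.0, 0.5, -1.0]
grip_width: 0.0498
grip_force: 12.0
```

>>> send_rows --rows '[{"dx":1.5,"dy":-33,"dz":0,"roll":0,"jaw":1},{"dx":1.5,"dy":-32,"dz":0,"roll":0,"jaw":1},{"dx":0,"dy":0,"dz":0,"roll":-6,"jaw":1},{"dx":0,"dy":0,"dz":0,"roll":-6,"jaw":1},{"dx":0,"dy":0,"dz":0,"roll":-5.2,"jaw":1},{"dx":0,"dy":0,"dz":0,"roll":0,"jaw":1},{"dx":0,"dy":0,"dz":0,"roll":0,"jaw":1},{"dx":0,"dy":0,"dz":0,"roll":0,"jaw":1}]'

```text
time_s: 14.12
ee_pos: [0.5613, 0.2427, 0.1547]
eef_rot: [-3.142, 0.001, 0.396]
force: [0.4, 0.4, -0.7]
grip_width: 0.05
grip_force: 12.0
```

```bash
python3 - <<'E'
from h import *
delta(562.1,242.6,68,22.9)
E
```

```text
at [561.3 242.7 154.7] [-1.80e+02  1.00e-01  2.27e+01] t 14.1167
dx 0.7 dy 0.4 dz 86.7 roll -0.2
```

>>> send_rows --rows '[{"dx":0.7,"dy":0.4,"dz":20,"roll":-0.2,"jaw":1},{"dx":0,"dy":0,"dz":25,"roll":0,"jaw":1},{"dx":0,"dy":0,"dz":25,"roll":0,"jaw":1},{"dx":0,"dy":0,"dz":12,"roll":0,"jaw":1},{"dx":0,"dy":0,"dz":4,"roll":0,"jaw":1},{"dx":0,"dy":0,"dz":0,"roll":0,"jaw":1},{"dx":0,"dy":0,"dz":0,"roll":0,"jaw":1}]'

```text
time_s: 14.7
ee_pos: [0.5629, 0.243, 0.0706]
eef_rot: [3.142, -0.001, 0.402]
force: [-0.7, -0.6, -0.3]
grip_width: 0.05
grip_force: 12.0
```

>>> send_rows --rows '[{"dx":0,"dy":0,"dz":0,"roll":0,"jaw":1},{"dx":0,"dy":0,"dz":2,"roll":0,"jaw":1},{"dx":0,"dy":0,"dz":2,"roll":0,"jaw":1},{"dx":0,"dy":0,"dz":2,"roll":0,"jaw":1},{"dx":0,"dy":0,"dz":2,"roll":0,"jaw":1},{"dx":0,"dy":0,"dz":2,"roll":0,"jaw":1},{"dx":0,"dy":0,"dz":2,"roll":0,"jaw":1},{"dx":0,"dy":0,"dz":2,"roll":0,"jaw":1},{"dx":0,"dy":0,"dz":2,"roll":0,"jaw":1},{"dx":0,"dy":0,"dz":2,"roll":0,"jaw":1},{"dx":0,"dy":0,"dz":2,"roll":0,"jaw":1},{"dx":0,"dy":0,"dz":0,"roll":0,"jaw":1}]' --force 3

```text
time_s: 15.7
ee_pos: [0.5622, 0.2428, 0.049]
eef_rot: [-3.142, 0.0, 0.403]
force: [0.2, 0.4, -0.7]
grip_width: 0.0498
grip_force: 3.0
```

```bash
python3 - <<'E'
from h import *
delta(562.1,242.6,41.5,22.9)
c,R,t=cam("scene"); save("pics/k.png",c["frame"][60:260,340:560].repeat(3,0).repeat(3,1))
E
```

```text
at [562.2 242.8  49. ] [-180.     0.    23.1] t 15.7
dx -0.2 dy 0.2 dz 7.5 roll 0.2
```

View pics/k.png

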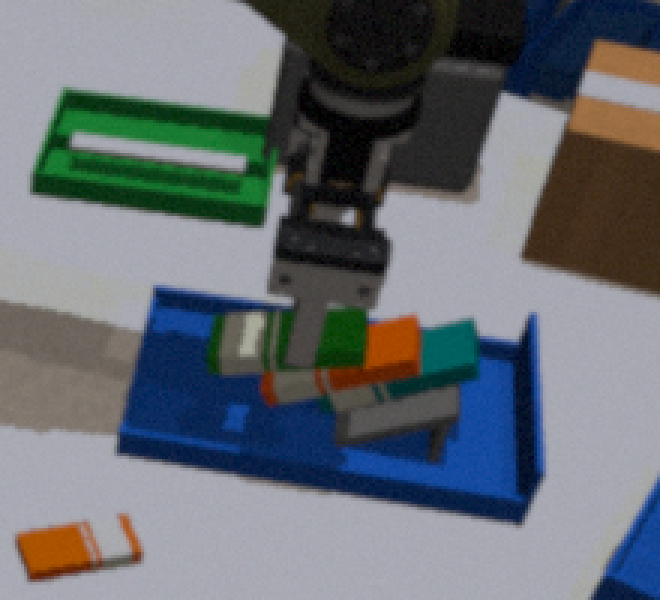

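Green's far end rests on orange at crop ~(365,360) and it is pivoting properly. I'll finish lowering and release.

>>> send_rows --rows '[{"dx":0,"dy":0,"dz":2,"roll":0,"jaw":1},{"dx":0,"dy":0,"dz":2,"roll":0,"jaw":1},{"dx":0,"dy":0,"dz":2,"roll":0,"jaw":1},{"dx":0,"dy":0,"dz":1.5,"roll":0,"jaw":1},{"dx":0,"dy":0,"dz":0,"roll":0,"jaw":1},{"dx":0,"dy":0,"dz":0,"roll":0,"jaw":1}]'

```text
time_s: 16.25
ee_pos: [0.5622, 0.2429, 0.0418]
eef_rot: [-3.142, 0.0, 0.403]
force: [0.7, -0.0, 0.2]
grip_width: 0.0499
grip_force: 3.0
```

>>> send_rows --rows '[{"dx":0,"dy":0,"dz":0,"roll":0,"jaw":-0.3},{"dx":0,"dy":0,"dz":0,"roll":0,"jaw":-0.3},{"dx":0,"dy":0,"dz":0,"roll":0,"jaw":-0.5},{"dx":0,"dy":0,"dz":0,"roll":0,"jaw":-0.5},{"dx":0,"dy":0,"dz":0,"roll":0,"jaw":-0.5},{"dx":0,"dy":0,"dz":-10,"roll":0,"jaw":-0.5},{"dx":0,"dy":0,"dz":-30,"roll":0,"jaw":-0.5},{"dx":0,"dy":0,"dz":-40,"roll":0,"jaw":-0.5},{"dx":0,"dy":0,"dz":-40,"roll":0,"jaw":-0.5}]'

```text
time_s: 17.0
ee_pos: [0.5617, 0.2427, 0.1637]
eef_rot: [-3.142, 0.001, 0.403]
force: [0.8, 0.4, -0.2]
grip_width: 0.0706
grip_force: 0.0
```

>>> send_rows --rows '[{"dx":-14,"dy":35,"dz":0,"roll":0,"jaw":-0.5},{"dx":-14,"dy":35,"dz":0,"roll":0,"jaw":-0.5},{"dx":-14,"dy":35,"dz":0,"roll":0,"jaw":-0.5},{"dx":-14,"dy":35,"dz":0,"roll":0,"jaw":-0.5},{"dx":-14,"dy":35,"dz":0,"roll":0,"jaw":-0.5},{"dx":-14,"dy":35,"dz":0,"roll":0,"jaw":-0.5},{"dx":-14,"dy":35,"dz":0,"roll":0,"jaw":-0.5},{"dx":-14,"dy":35,"dz":0,"roll":0,"jaw":-0.5},{"dx":0,"dy":0,"dz":0,"roll":0,"jaw":-0.5}]'

```text
time_s: 17.75
ee_pos: [0.569, -0.0641, 0.1628]
eef_rot: [3.14, -0.0, 0.399]
force: [-0.4, -0.2, 0.5]
grip_width: 0.0704
grip_force: 0.0
```

```bash
python3 t.py
```

```text
teal 698 [[34.7, -15.3, 40.5], [92.7, 34.6, 75.4]] slope [19.7  0.1] ((4.489799499511719, 10.491453170776367), (180.77389526367188, 55.8983268737793), 1.5752485990524292)
orange 763 [[-21.0, -16.2, 27.9], [55.8, 42.5, 71.4]] slope [23.3 -2.2] ((8.857322692871094, 13.473581314086914), (106.42662048339844, 59.98295974731445), 0.2639762759208679)
green 1299 [[-84.4, -15.5, 19.8], [13.7, 33.7, 69.6]] slope [26.3  0.5] ((-27.343948364257812, 9.224517822265625), (116.06722259521484, 51.01390075683594), 0.09002133458852768)
```

View pics/top_last.png

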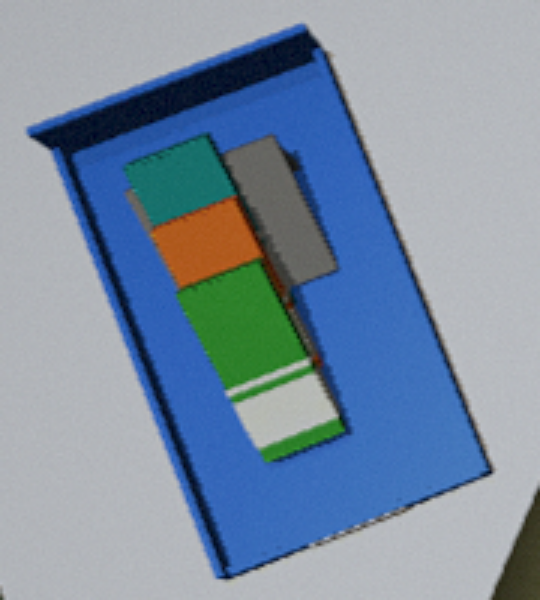

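The row of teal, orange and green is square and evenly stepped. Its front edges are at about -8, -46 and -84 mm along the tray, and the green top front edge is at z ≈ 20, so it is on the floor. I'll hand in now.

```bash
python3 -c "
from station import *
print(hand_in())"
```

```text
the job is handed in; nothing more can be done
None
```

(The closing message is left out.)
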